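# Chock a row of pipe offcuts

### The arm

A 7-joint arm with a two-finger parallel gripper is mounted at the origin on the work surface; the furniture and walls round the work are solid. World frame = base frame: x ahead of the robot, y to its left, z up, the work surface at z = 0. Lengths are in m, angles in rad, forces in N, time in s.
With the tool pointing down it reaches from about 0.425 to 0.875 m from the base axis. Payload 9.9 kg.
Tool frame: the origin (TCP) lies at the very end of the fingers, on their centre line; the grasp point (between the pads) lies 19 mm behind it (arm.hold_point_z is the distance from the TCP to the grasp point, in m); z points along the fingers, y is the line along which they close (so a half turn about z gives the same grasp; the last joint's range is limited). The gripper opens to 85 mm and grips with 20 to 120 N. Pads are 22 mm wide; open, the fingers measure 114 mm over their backs; the gripper's body (76 mm by 85 mm) begins 54 mm behind the grasp point. The pads swing forward as they close: fully open they stand 13 mm farther back than shut.
Start: joints at [1.046, 0.576, 0.025, 1.437, -0.015, 1.129, -0.057], TCP at [0.288, -0.61, 0.231] pointing down, gripper open.
Joint ranges: [-2.76, 2.76], [-0.34, 2.15], [-1.52, 1.57], [0.19, 2.46], [-1.09, 4.23], [0.17, 1.99], [-2.82, 2.82]. Speed limits (rad/s): [2.22, 2.22, 3.01, 3.01, 3.14, 3.14, 3.14].

### API

Orientations are given as [roll, pitch, yaw] about the fixed x, y, z axes, in that order (R = Rz(yaw) Ry(pitch) Rx(roll)).
In Python, from station import arm, optics, ticket gives the robot as it stands. The module is installed in compiled form; this text tells all that it offers.
- The arm moves only by the tool jog_arm, never from a script. Its argument "moves" is one flat list of numbers, 7 for each row, row after row: the shift along the tool's x, y, z in m, then the turn, a rotation vector about the tool's x, y, z in rad, then the finger opening in m, from 0 to 0.0854. In form: [x, y, z, wx, wy, wz, gripper, x, y, z, wx, wy, wz, gripper, ...]. A call has 1 to 8 rows; each row shifts and turns the commanded pose from where the row before left it, along the tool's axes as they then stand; what a row does not reach is not made up. A row lasts 1/8 s, in which the tool goes at most 62.5 mm and 10.7 degrees, less where a joint would pass 70% of its speed; a pose out of reach is approached as far as the arm can. A call is refused whole if a number of a shift passes 0.0625 or a number of a turn 0.188, either way. A call with a gripper value outside its range is refused whole. The fingers move at their own pace and stop on an object; "newtons" is the grip in N (left out, the last holds). Time passes only in rows, so rows that do not move let the fingers close. It gives the time, the measured TCP pose, the force, the opening and the grip force at its end, in the units of the state.
- arm.observe(): the state, without advancing time (a new reading comes with each control period).
- optics.snapshot(name): name is "scene" or "top"; returns a dict with "pixels" (384x512x3 uint8, red, green, blue), "z_map" (384x512 float32, m along the optical axis (not along the pixel's ray), 0 where there is no reading), "fx", "fy", "cx", "cy" (pixels), "rvec" (rotation vector, rad) and "tvec" (3), from world to camera coordinates, as OpenCV has them. Camera axes: x right, y down, z forward; pixel columns grow to the right and rows downward; lengths in m; the calibration is good to about 2 mm. A picture is of the moment at which its call begins.
- ticket.sign_off(): hands the job in; it is judged then, once.
The state is a dict: "time_s": time; "q": joint angles; "dq": joint speeds; "tau": joint torques, N m; "eef_pos": TCP position; "orientation": TCP orientation; "ft_force": force on the tool from outside, world axes, zero at the start; "wrist_torque": the same for the moment, N m; "opening": finger opening in m; "grasp_force": force on a finger pad.
Only numpy, scipy, OpenCV 4.12 (cv2) and the standard library are available. Lean on these libraries where they do the work, as an engineer would, in place of code of your own. Each camera call takes 0.05 s, during which the arm holds its last target. There are 200 camera calls.

### The job

Three pipe offcuts lie on their sides in a row against the fixed steel stop. Chock the open side of the row with the thick wooden block so that the pipes cannot roll away: lay it flat on the table, end-on, one of its small end faces square to the outermost pipe at the middle of its length, with no more than about a centimetre of gap, and leave the row where it lies.

Things in the scene. Friction and masses are not known exactly. Their poses are not given: they have to be found in the camera images.
- pipe_a: a plain steel pipe offcut lying on its side, outer diameter 48 mm, 110 mm long, 0.45 kg; origin at its centre, 24 mm above the table; its own x axis runs along the pipe and is level (y and z turn as it rolls). It is the first of the row and lies against the stop, a 40 mm high, 150 mm long steel angle fixed to the table on its side away from pipe_b.
- pipe_b: a plain steel pipe offcut lying on its side, outer diameter 48 mm, 110 mm long, 0.45 kg; origin at its centre, 24 mm above the table; its own x axis runs along the pipe and is level (y and z turn as it rolls). It is the middle one of the row, touching the other two.
- pipe_c: a plain steel pipe offcut lying on its side, outer diameter 48 mm, 110 mm long, 0.45 kg; origin at its centre, 24 mm above the table; its own x axis runs along the pipe and is level (y and z turn as it rolls). It is the outermost of the row, with the open side (away from pipe_a) free; it rolls toward the open side if pushed that way.
- chock_centre (a point): centre of the thick wooden block, plain brown, 55 mm wide (its x), 120 mm long (its y), 35 mm high (z, up), 0.15 kg; loose and flat on the table to the right of the row (smaller y), at a slant. The point is 17.5 mm above its underside; its small end faces are 60 mm off along y. Gripped from above across the 55 mm. Not the steel vee block, nor the 8 mm thin slip of wood.

How it is judged:
At the end, for the whole second after the job is handed in: The wooden block lies flat on the open side of the row, square to the outer pipe within 12 degrees, centred on its length within 25 mm, end face at most 12 mm from it; all pipes lie on the table, at rest, each within 20 mm of its start, neighbours' centres under 57 mm apart (horizontal distance between pipe_a and pipe_b below 0.057 m and horizontal distance between pipe_b and pipe_c below 0.057 m and distance of each of pipe_a, pipe_b, pipe_c from where it was at the start of the episode below 0.02 m and height (world z) of each of pipe_a, pipe_b, pipe_c below 0.032 m and height (world z) of chock_centre below 0.025 m and angle between chock_centre's own z axis and vertical below 0.17 rad and angle between the y axis of chock_centre and the x axis of pipe_c, either way round above 1.36 rad and x of chock_centre in the frame of pipe_c between -0.025 and 0.025 m and y of pipe_c in the frame of chock_centre between -0.096 and 0.096 m and horizontal distance between chock_centre and pipe_a above 0.15 m and linear speed of pipe_c below 0.01 m/s); the robot touches nothing.
It also fails if it takes over 37 s, if anything falls off the work surface, if the arm or the gripper's body presses on something with over 40 N, if the wrist force passes 120 N, or if a joint passes its speed limit or range.

## Working session

There is one attempt and no reset: what is moved stays moved. The work goes in short steps, Python scripts to look and compute and a tool call to move; the robot and the scene stay as the last step left them, time stands still between calls to the robot, and variables do not carry over. Pictures are saved under pics/ and viewed, at most 10 in all, crops included, and the job is handed in when it is done.

Besides the shell and the picture viewer there is one more tool, called after "Request:" in YAML: its name, and indented under it one key for each argument. jog_arm: Moves the arm, as the interface text tells. Its arguments: {"type":"object","properties":{"moves":{"type":"array"},"newtons":{"type":"number"}},"required":["moves"]}

```bash
mkdir -p pics; cat > h.py <<'E'
from station import arm, optics, ticket
import numpy as np, cv2
def snap(n,f=None):
    s=optics.snapshot(n); R=cv2.Rodrigues(np.array(s["rvec"],float))[0]; t=np.array(s["tvec"],float).ravel()
    if f: cv2.imwrite("pics/"+f,s["pixels"][:,:,::-1])
    z=s["z_map"]; v,u=np.indices(z.shape)
    P=np.stack([(u-s["cx"])/s["fx"]*z,(v-s["cy"])/s["fy"]*z,z],-1)
    W=(P-t)@R; W[z==0]=np.nan
    return s,W
E
python3 - <<'E'
from h import *
for n in("top","scene"):
    s,W=snap(n,n+"0.png"); print(n,s["fx"],s["cx"],s["cy"],s["rvec"],s["tvec"]); np.savez(n+"0.npz",W=W,p=s["pixels"])
o=arm.observe();print(o, arm.hold_point_z)
E
```

```text
top 356.10324049582096 253.18818410423128 189.57904036623648 [ 2.13254424 -2.12770645  0.11480699] [-0.07740034  0.51575626  0.83184362]
scene 369.97019214085856 252.35569578949432 192.34729607495896 [ 0.87853696 -2.41678082  1.20174932] [0.32465072 0.25790093 0.57464965]
{'time_s': 0.1, 'q': array([ 1.04617567,  0.57645529,  0.02482743,  1.43781233, -0.0149964 ,
        1.12898608, -0.05652373]), 'dq': array([ 0.0005514 , -0.00275843,  0.00053091, -0.00158831, -0.00239709,
        0.00136614,  0.0011724 ]), 'tau': array([ 6.07614857e-03, -7.67303467e+01,  2.25781940e+00, -2.86606371e+01,
        1.58243871e-02,  8.56889208e-03,  4.44403383e-05]), 'eef_pos': array([ 0.28785802, -0.61010562,  0.23052767]), 'orientation': array([-3.14011740e+00,  6.79387097e-05,  4.40847888e-01]), 'ft_force': array([ 0.00513824, -0.43994769, -0.72386881]), 'wrist_torque': array([0.03844633, 0.04730521, 0.01328875]), 'grasp_force': 0.0, 'opening': 0.08599121472495747} 0.0187
```

View pics/top0.png

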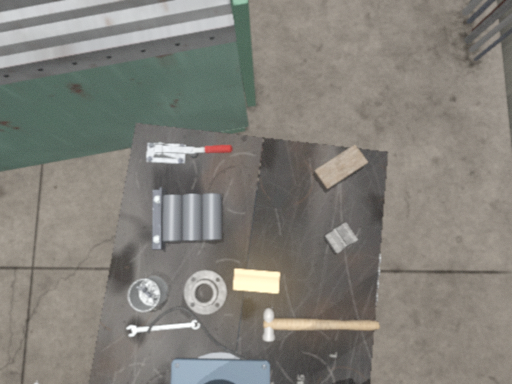

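View pics/scene0.png

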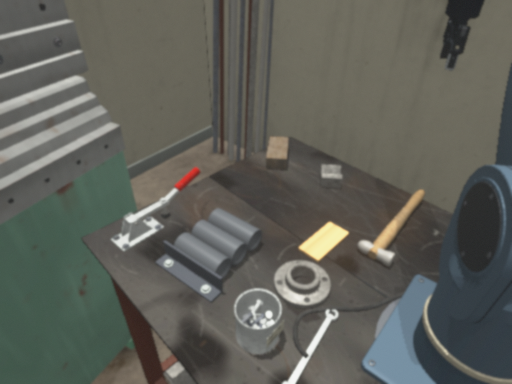

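The top view shows the brown block at about (341,167), slanted. The pipes are at columns 172, 192 and 212, around row 217, with the stop at column 157. The yellow slip (257,281) and the vee block (341,237) are the distractors. The clamp with the red handle is at (190,151).

```bash
python3 - <<'E'
from h import *
d=np.load("top0.npz"); W=d["W"]; 
def box(r0,r1,c0,c1,zl,zh):
    m=np.zeros(W.shape[:2],bool); m[r0:r1,c0:c1]=1
    return m&(W[...,2]>zl)&(W[...,2]<zh)
print("table z",np.nanmedian(W[180:260,265:310,2]))
m=box(135,200,300,380,.022,.05); P=W[m]; print("block z",np.median(P[:,2]),len(P))
r=cv2.minAreaRect((P[:,:2]*1000).astype(np.float32)); print(r)
m=box(185,250,163,230,.012,.06)
P=W[m]; r=cv2.minAreaRect((P[:,:2]*1000).astype(np.float32)); print("pipes",r,cv2.boxPoints(r).tolist(),P[:,2].max())
# ridge/valley profile
for row in (205,217,230):
    print([(round(float(y),3),round(float(z),3)) for x,y,z in W[row,150:228:2]])
# others' heights: clamp
m=box(135,170,140,240,.02,.2);P=W[m];print("clamp",P.min(0),P.max(0))
m=box(180,255,148,164,.02,.2);P=W[m];print("stop",P.min(0),P.max(0))
E
```

```text
table z 0.0009506389942214815
block z 0.035911532018199355 1116
((574.3484497070312, -290.39208984375), (54.86207580566406, 120.57234191894531), 33.11884307861328)
pipes ((449.33111572265625, 74.4460678100586), (147.73345947265625, 146.15570068359375), 1.3189858198165894) [[373.8017883300781, 145.8042449951172], [377.1661071777344, -0.3127286434173584], [524.8604736328125, 3.087890625], [521.49609375, 149.20486450195312]] 0.05374422761322346
[(0.188, 0.001), (0.182, 0.004), (0.176, 0.006), (0.17, 0.008), (0.165, 0.007), (0.15, 0.041), (0.148, 0.03), (0.139, 0.045), (0.134, 0.045), (0.128, 0.048), (0.123, 0.048), (0.119, 0.045), (0.113, 0.049), (0.11, 0.045), (0.106, 0.041), (0.102, 0.037), (0.099, 0.029), (0.091, 0.043), (0.085, 0.047), (0.08, 0.048), (0.075, 0.049), (0.07, 0.05), (0.065, 0.049), (0.061, 0.046), (0.057, 0.04), (0.053, 0.038), (0.048, 0.035), (0.042, 0.042), (nan, nan), (0.032, 0.048), (0.026, 0.051), (0.022, 0.047), (0.017, 0.048), (0.013, 0.045), (0.008, 0.042), (0.004, 0.036), (0.003, 0.003), (-0.001, -0.0), (-0.007, 0.003)]
[(0.186, 0.002), (0.181, 0.001), (0.174,
[... 660 characters left out ...]
, (0.147, 0.042), (0.146, 0.027), (0.137, 0.042), (0.131, 0.047), (0.126, 0.048), (0.121, 0.049), (0.115, 0.052), (0.112, 0.047), (0.107, 0.045), (0.103, 0.043), (0.101, 0.034), (0.097, 0.029), (0.089, 0.043), (0.084, 0.045), (0.078, 0.05), (0.073, 0.049), (0.068, 0.048), (0.064, 0.047), (0.059, 0.046), (0.055, 0.042), (0.052, 0.035), (0.048, 0.026), (0.041, 0.042), (0.035, 0.048), (0.03, 0.048), (0.025, 0.048), (0.021, 0.048), (0.016, 0.048), (0.012, 0.044), (0.007, 0.041), (0.003, 0.039), (0.003, -0.003), (-0.002, 0.001), (-0.008, 0.004)]
clamp [ 0.59872035 -0.02731259  0.0200982 ] [0.63405526 0.17685136 0.08989276]
stop [0.37397579 0.13938446 0.02054401] [0.52172709 0.15200374 0.04669737]
```

```bash
cat >> h.py <<'E'
from scipy.spatial.transform import Rotation as Ro
def plan(p,yaw,n):
    o=arm.observe(); R=Ro.from_euler("xyz",o["orientation"]); T=Ro.from_euler("xyz",[np.pi,0,yaw])
    rv=(R.inv()*T).as_rotvec(); d=(np.array(p)-o["eef_pos"])/n
    print("rv total",rv.round(3))
    for i in range(n):
        Ri=R*Ro.from_rotvec(rv*i/n); print((Ri.inv().apply(d)).round(3),(rv/n).round(3))
E
python3 - <<'E'
from h import *
from scipy.optimize import least_squares
W=np.load("top0.npz")["W"]; P=W[185:250,195:230].reshape(-1,3)
P=P[(P[:,2]>.03)&(P[:,2]<.06)&(P[:,1]>-.01)&(P[:,1]<.047)]
f=lambda a:np.hypot(P[:,1]-a[0]-a[1]*(P[:,0]-.45),P[:,2]-a[2])-.024
r=least_squares(f,[.024,0,.024],loss="soft_l1",f_scale=.002); print("c: y at x=.45, slope, z",r.x)
print("x range",np.percentile(P[:,0],[0,1,99,100]), P[:,0].mean())
plan([.574,-.290,.15],np.radians(123.1),10)
E
```

```text
c: y at x=.45, slope, z [0.02514714 0.02900253 0.02530664]
x range [0.39607455 0.39614154 0.50463745 0.50626862] 0.4502669065620807
rv total [-1.000e-03 -1.000e-03 -1.708e+00]
[ 0.04  -0.017  0.008] [-0.    -0.    -0.171]
[ 0.042 -0.01   0.008] [-0.    -0.    -0.171]
[ 0.043 -0.003  0.008] [-0.    -0.    -0.171]
[0.043 0.005 0.008] [-0.    -0.    -0.171]
[0.041 0.012 0.008] [-0.    -0.    -0.171]
[0.039 0.019 0.008] [-0.    -0.    -0.171]
[0.035 0.025 0.008] [-0.    -0.    -0.171]
[0.03  0.031 0.008] [-0.    -0.    -0.171]
[0.024 0.035 0.008] [-0.    -0.    -0.171]
[0.018 0.039 0.008] [-0.    -0.    -0.171]
```

Request:
jog_arm:
  moves: [0.04,-0.017,0.008,0,0,-0.171,0.085,0.042,-0.01,0.008,0,0,-0.171,0.085,0.043,-0.003,0.008,0,0,-0.171,0.085,0.043,0.005,0.008,0,0,-0.171,0.085,0.041,0.012,0.008,0,0,-0.171,0.085,0.039,0.019,0.008,0,0,-0.171,0.085,0.035,0.025,0.008,0,0,-0.171,0.085,0.03,0.031,0.008,0,0,-0.171,0.085]
  newtons: 40

```text
time_s: 1.1
eef_pos: [0.5183, -0.3515, 0.1668]
orientation: [-3.141, -0.0, 1.814]
ft_force: [0.2, -0.1, 0.9]
opening: 0.0847
grasp_force: 0.0
```

Request:
jog_arm:
  moves: [0.024,0.035,0.008,0,0,-0.171,0.085,0.018,0.039,0.008,0,0,-0.171,0.085,0,0,0,0,0,0,0.085,0,0,0,0,0,0,0.085]

```text
time_s: 1.6
eef_pos: [0.5741, -0.2896, 0.1509]
orientation: [-3.14, -0.0, 2.149]
ft_force: [0.2, -0.2, -0.4]
opening: 0.0851
grasp_force: 0.0
```

```bash
python3 - <<'E'
from h import *
print(arm.observe()["q"].round(2))
plan([.574,-.290,.15],np.radians(123.1),1)
plan([.574,-.290,.006],np.radians(123.1),4)
s,W=snap("scene","s1.png")
E
```

```text
[ 0.66  0.63 -0.44  1.62  0.31  0.97  0.7 ]
rv total [-0.001 -0.     0.001]
[-0.    -0.     0.001] [-0.001 -0.     0.001]
rv total [-0.001 -0.     0.001]
[-0.    -0.     0.036] [-0. -0.  0.]
[-0.    -0.     0.036] [-0. -0.  0.]
[-0.    -0.     0.036] [-0. -0.  0.]
[-0.    -0.     0.036] [-0. -0.  0.]
```

Request:
jog_arm:
  moves: [0,0,0.035,0,0,0,0.085,0,0,0.035,0,0,0,0.085,0,0,0.03,0,0,0,0.085,0,0,0.02,0,0,0,0.085,0,0,0.012,0,0,0,0.085,0,0,0.01,0,0,0,0.085,0,0,0,0,0,0,0.085]

```text
time_s: 2.52
eef_pos: [0.5746, -0.2891, 0.0091]
orientation: [-3.141, -0.0, 2.151]
ft_force: [-0.8, -0.0, 0.8]
opening: 0.0852
grasp_force: 0.0
```

Request:
jog_arm:
  moves: [0,0,0,0,0,0,0.045,0,0,0,0,0,0,0.045,0,0,0,0,0,0,0.045,0,0,0,0,0,0,0.045,0,0,0,0,0,0,0.045,0,0,0,0,0,0,0.045]
  newtons: 40

```text
time_s: 3.28
eef_pos: [0.5752, -0.2892, 0.0102]
orientation: [3.141, 0.001, 2.151]
ft_force: [-0.3, -0.2, 6.2]
opening: 0.0542
grasp_force: 43.4
```

Request:
jog_arm:
  moves: [0,0,-0.02,0,0,0,0.045,0,0,-0.025,0,0,0,0.045,0,0,-0.025,0,0,0,0.045,0,0,0,0,0,0,0.045]

```text
time_s: 3.78
eef_pos: [0.5761, -0.2896, 0.0822]
orientation: [3.139, 0.004, 2.151]
ft_force: [0.2, -0.3, -1.8]
opening: 0.0542
grasp_force: 42.7
```

```bash
python3 - <<'E'
from h import *
o=arm.observe(); print(o["eef_pos"],o["opening"],o["grasp_force"],o["ft_force"])
plan([.453,-.085,.08],np.radians(91.66),8)
E
```

```text
[ 0.57607833 -0.28958607  0.08221368] 0.05421165834302918 42.681591510772705 [ 0.23591532 -0.3239913  -1.7507033 ]
rv total [0.003 0.003 0.551]
[0.03  0.001 0.   ] [0.    0.    0.069]
[ 0.03  -0.001  0.   ] [0.    0.    0.069]
[ 0.03  -0.003  0.   ] [0.    0.    0.069]
[ 0.029 -0.005  0.   ] [0.    0.    0.069]
[ 0.029 -0.007  0.   ] [0.    0.    0.069]
[ 0.028 -0.009  0.   ] [0.    0.    0.069]
[ 0.028 -0.011  0.   ] [0.    0.    0.069]
[ 0.027 -0.013  0.   ] [0.    0.    0.069]
```

Request:
jog_arm:
  moves: [0.03,0.001,0,0,0,0.069,0.045,0.03,-0.001,0,0,0,0.069,0.045,0.03,-0.003,0,0,0,0.069,0.045,0.029,-0.005,0,0,0,0.069,0.045,0.029,-0.007,0,0,0,0.069,0.045,0.028,-0.009,0,0,0,0.069,0.045,0.028,-0.011,0,0,0,0.069,0.045,0.027,-0.013,0,0,0,0.069,0.045]

```text
time_s: 4.78
eef_pos: [0.4503, -0.0838, 0.0791]
orientation: [-3.141, -0.0, 1.596]
ft_force: [0.2, -0.0, -0.6]
opening: 0.0544
grasp_force: 42.6
```

Request:
jog_arm:
  moves: [0,0,0.02,0,0,0,0.045,0,0,0.02,0,0,0,0.045,0,0,0.015,0,0,0,0.045,0,0,0.01,0,0,0,0.045,0,0,0,0,0,0,0.045]

```text
time_s: 5.4
eef_pos: [0.4506, -0.0845, 0.0138]
orientation: [-3.14, -0.0, 1.599]
ft_force: [-0.3, -0.3, -1.0]
opening: 0.0544
grasp_force: 42.7
```

```bash
python3 - <<'E'
from h import *
plan([.453,-.065,.011],np.radians(91.66),1)
s,W=snap("scene","s2.png"); s,T=snap("top","t2.png"); np.savez("t2.npz",W=T)
for W,n in((W,"scene"),(T,"top")):
    m=(W[...,0]>.42)&(W[...,0]<.485)&(W[...,1]<-.003)&(W[...,1]>-.05)&(W[...,2]>.012)&(W[...,2]<.06); P=W[m]
    print(n,len(P),P.min(0),np.median(P,0),P.max(0))
E
```

```text
rv total [-0.001 -0.    -0.001]
[0.019 0.003 0.003] [-0.001 -0.    -0.001]
scene 419 [ 0.42014548 -0.04983425  0.01209945] [ 0.44323499 -0.02865841  0.035017  ] [ 0.47629545 -0.02253649  0.04105096]Traceback (most recent call last):
  File "<stdin>", line 6, in <module>
    return umr_minimum(a, axis, None, out, keepdims, initial, where)
ValueError: zero-size array to reduction operation minimum which has no identity
```

View pics/s2.png

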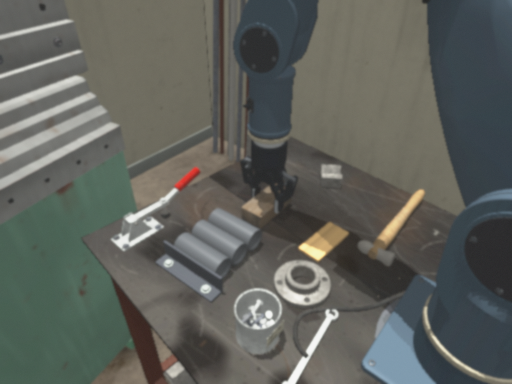

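View pics/t2.png

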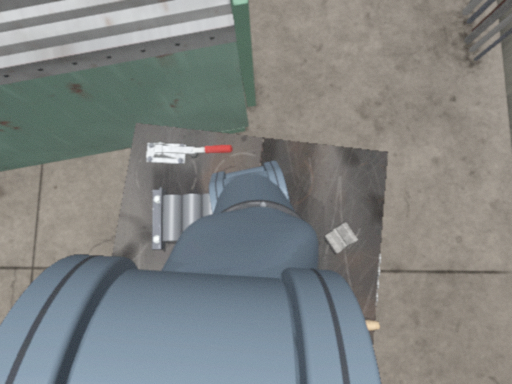

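The scene view shows the block held end-on at (258,207), in front of the outer pipe (~(237,228)), with its face at y≈-0.0235, about 24 mm short of the pipe. The arm hides it in the top view. Next I'll slide it in 18 mm and set it down.

Request:
jog_arm:
  moves: [0.006,0.002,0,0,0,0,0.045,0.006,0,0,0,0,0,0.045,0.006,0,0,0,0,0,0.045,0,0,0.002,0,0,0,0.045,0,0,0.0015,0,0,0,0.045,0,0,0,0,0,0,0.045]

```text
time_s: 6.25
eef_pos: [0.4525, -0.0668, 0.0106]
orientation: [-3.141, 0.0, 1.599]
ft_force: [0.4, 0.3, -1.4]
opening: 0.0544
grasp_force: 42.7
```

```bash
python3 - <<'E'
from h import *
print(arm.observe()["ft_force"])
s,W=snap("scene","s3.png")
cv2.imwrite("pics/s3c.png",cv2.resize(s["pixels"][160:280,160:320,::-1],None,fx=4,fy=4,interpolation=cv2.INTER_CUBIC))
m=(W[...,0]>.42)&(W[...,0]<.485)&(W[...,1]<.05)&(W[...,1]>-.05)&(W[...,2]>.025)&(W[...,2]<.04); P=W[m]
P=P[(P[:,0]>.43)&(P[:,0]<.47)]
print(np.histogram(P[:,1],np.arange(-.05,.05,.004)))
E
```

```text
[ 0.36140089  0.30818241 -1.41787351]
(array([18, 24, 19, 25, 20, 24, 19, 23, 25, 23, 60,  8,  0,  0,  0,  0,  0,
        0,  0,  0,  0,  0,  1, 33]), array([-0.05 , -0.046, -0.042, -0.038, -0.034, -0.03 , -0.026, -0.022,
       -0.018, -0.014, -0.01 , -0.006, -0.002,  0.002,  0.006,  0.01 ,
        0.014,  0.018,  0.022,  0.026,  0.03 ,  0.034,  0.038,  0.042,
        0.046]))
```

View pics/s3c.png

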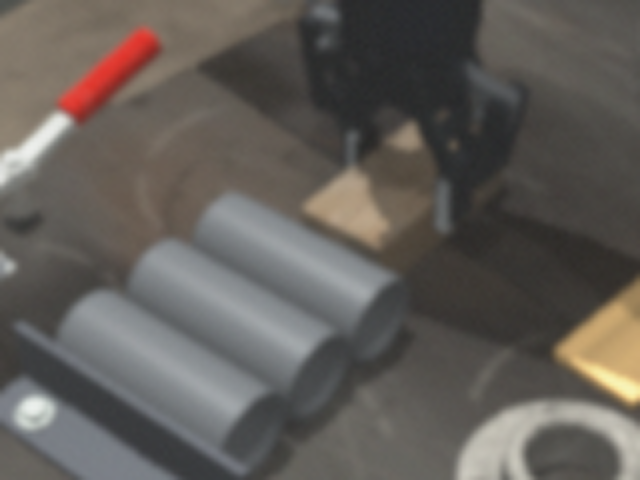

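The crop shows the block end-on at the middle of the outer pipe, face at about crop (345,220), and the row is undisturbed. The gap is about 7 mm, so I'll go 3 mm closer, set down, release and retreat.

Request:
jog_arm:
  moves: [0.003,0,0,0,0,0,0.045,0,0,0.001,0,0,0,0.045,0,0,0,0,0,0,0.07,0,0,0,0,0,0,0.085,0,0,0,0,0,0,0.085,0,0,0,0,0,0,0.085]

```text
time_s: 7.05
eef_pos: [0.4525, -0.0636, 0.0098]
orientation: [-3.142, 0.0, 1.599]
ft_force: [-1.0, 0.2, 0.1]
opening: 0.085
grasp_force: 0.0
```

Request:
jog_arm:
  moves: [0,0,-0.02,0,0,0,0.085,0,0,-0.04,0,0,0,0.085,0,0,-0.05,0,0,0,0.085,-0.06,0,-0.04,0,0,0,0.085,-0.06,0,0,0,0,0,0.085,-0.06,0,0,0,0,0,0.085,-0.06,0,0,0,0,0,0.085,-0.05,0,0,0,0,0,0.085]

```text
time_s: 8.05
eef_pos: [0.4598, -0.3481, 0.1544]
orientation: [-3.141, 0.0, 1.597]
ft_force: [0.8, 0.2, -0.1]
opening: 0.0854
grasp_force: 0.0
```

```bash
python3 - <<'E'
from h import *
s,W=snap("top","t4.png")
m=(W[...,0]>.38)&(W[...,0]<.53)&(W[...,1]<.16)&(W[...,1]>-.2)&(W[...,2]>.025)&(W[...,2]<.06)
P=W[m&(W[...,1]<-.002)]; print(len(P),cv2.minAreaRect((P[:,:2]*1000).astype(np.float32)),np.median(P[:,2]))
print([(round(float(y),3),round(float(z),3)) for x,y,z in W[217,164:228:2]])
o=arm.observe();print(o["time_s"],o["dq"].max())
E
```

```text
1133 ((452.6291809082031, -64.958251953125), (54.994449615478516, 118.77325439453125), 1.6093426942825317) 0.03622301776427531
[(0.138, 0.044), (0.133, 0.044), (0.127, 0.05), (0.122, 0.05), (0.117, 0.049), (0.113, 0.048), (0.108, 0.046), (0.104, 0.042), (0.101, 0.038), (0.098, 0.03), (0.089, 0.046), (0.084, 0.048), (0.079, 0.049), (0.074, 0.049), (0.069, 0.047), (0.065, 0.048), (0.06, 0.044), (0.056, 0.042), (0.052, 0.037), (0.048, 0.032), (0.041, 0.045), (0.036, 0.049), (0.031, 0.047), (0.026, 0.05), (0.021, 0.05), (0.016, 0.049), (0.013, 0.042), (0.008, 0.041), (0.004, 0.036), (0.003, 0.003), (-0.006, 0.037), (-0.011, 0.034)]
8.1 0.09226884293365563
```

View pics/t4.png

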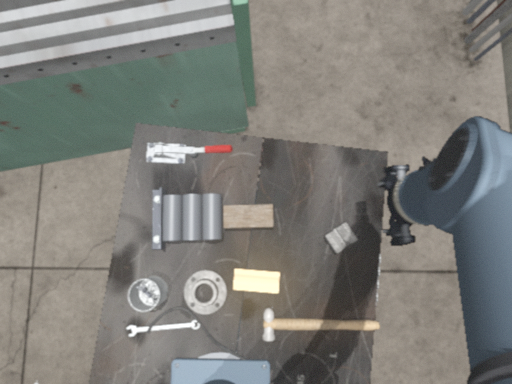

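The top view shows the block at (248,217), square to the outer pipe and centred on it. The gap is about 5 mm, the row hasn't moved and the arm is clear.

Request:
jog_arm:
  moves: [0,0,0,0,0,0,0.085,0,0,0,0,0,0,0.085,0,0,0,0,0,0,0.085]

```text
time_s: 8.48
eef_pos: [0.4608, -0.3441, 0.1546]
orientation: [3.142, -0.0, 1.601]
ft_force: [0.4, 0.5, -1.2]
opening: 0.0849
grasp_force: 0.0
```

```bash
python3 -c "
from station import ticket
print(ticket.sign_off())"
```

```text
the job is handed in; nothing more can be done
None
```

The wooden block now lies flat against the open side, square to the outermost pipe and centred on it, with a gap of about 5 mm; the row has not moved, and I handed the job in at about 8.5 s (no verdict was returned).

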